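# Close the dish holder to its gauge mark

### The arm

A 6-joint arm with a two-finger parallel gripper is mounted at the origin on the work surface. World frame = base frame: x ahead of the robot, y to its left, z up, the work surface at z = 0. Lengths are in m, angles in degrees, forces in N, time in s.
With the tool pointing down it reaches from about 0.275 to 0.75 m from the base axis. Payload 10.2 kg.
Tool frame: the origin (TCP) lies between the finger pads; the fingertips stand 8 mm ahead of it and the grasp point (between the pads) lies 11 mm behind it; z points along the fingers, y is the direction in which the jaws open and shut (so a half turn about z gives the same grasp; the last joint's range is limited). The gripper opens to 85 mm and grips with 20 to 120 N. Pads are 22 mm wide; open, the fingers measure 114 mm over their backs; the gripper's body (76 mm by 85 mm) begins 54 mm behind the grasp point. The pads swing forward as they close: fully open they stand 13 mm farther back than shut.
Start: joints at [57.216, 17.928, 85.812, -0, 76.261, -12.8], TCP at [0.179, 0.493, 0.239] pointing down, gripper open.
Joint ranges: [-168.41, 168.41], [-55.51, 124.54], [10.69, 146.95], [-70.63, 250.63], [1, 178], [-165.06, 165.06]. Speed limits (degrees/s): [136.94, 136.94, 172.46, 180, 180, 180].

### API

Orientations are given as a 3x3 rotation matrix whose columns are the frame's x, y, z axes.
In Python, from station import ctrl gives the robot as it stands.
- The arm moves only by the tool carry_out, never from a script. Its argument "motion" is one flat list of numbers, 7 for each row, row after row: the turn, a rotation vector about the tool's x, y, z in degrees, then the shift along the tool's x, y, z in m, then the gripper's target within -1 to 1 (shut at 1, half-way at 0, fully open at -1). A call has 1 to 20 rows; each row shifts and turns the commanded pose from where the row before left it, along the tool's axes as they then stand; what a row does not reach is not made up. A row lasts 1/10 s, in which the tool goes at most 50 mm and 8.59 degrees, less where a joint would pass 70% of its speed; a pose out of reach is approached as far as the arm can. A call with a gripper value outside its range is refused whole. The fingers move at their own pace and stop on an object; "force" is the grip in N (left out, the last holds). Time passes only in rows, so rows that do not move let the fingers close. It gives the time, the measured TCP pose, the force and the opening at its end, in the units of the state.
- ctrl.observe(): the state, without advancing time (a new reading comes with each control period).
- ctrl.camera(name): name is "scene" or "top" or "wrist"; returns the picture (384x512x3 uint8, red, green, blue); there is no depth.
- ctrl.camera_params(name): a dict with "mtx" (3x3 intrinsics, pixels), "R" (3x3) and "t" (3): a world point X has camera coordinates R X + t. Camera axes: x right, y down, z forward; pixel columns grow to the right and rows downward; lengths in m; the calibration is good to about 2 mm. A picture is of the moment at which its call begins: read the wrist's pose just before it. camera_params takes no time and is no camera call; for the wrist camera it gives the pose at the moment of the call.
- ctrl.sign_off(): hands the job in, once; it reports no verdict.
The state is a dict: "time": time; "joint_pos": joint angles; "joint_vel": joint speeds; "tau": joint torques, N m; "tool_pos": TCP position; "orientation": TCP orientation; "contact_force": force on the tool from outside, world axes, zero at the start; "torque": the same for the moment, N m; "opening": finger opening in m.
Only numpy, scipy, OpenCV 4.12 (cv2) and the standard library are available. Lean on these libraries where they do the work, as an engineer would, in place of code of your own. Each camera call takes 0.05 s, during which the arm holds its last target.

### The job

Set the dish holder for the next dish size: with a fingertip, gently roll the knurled thumbwheel so that the sliding jaw closes towards the fixed jaw, until the jaw's red pointer line stands on the green gauge mark. Move the jaw only by the wheel, never by touching the jaw itself, leave the dish, the bottle and the marker pen alone where they are, and finish with the robot clear of everything.

Things in the scene. Friction and masses are not known exactly. Their poses are not given: they have to be found in the camera images.
- holder: Dish holder fixed to the bench: teal base plate 185 (own x) x 224 (own y) x 20 mm high, origin on the bench near the middle of its underside. Two aluminium jaws 95 mm long (x), 15 mm thick, tops 46 mm above the bench, close along its own +y; the fixed jaw's inner face is at y = +85 mm. White scale strip along y at x = +66 to +94 mm. The wheel is at x = -60 mm, y = 0.
- wheel_top (a point): The highest point of the thumbwheel, 81.5 mm above the bench; fixed on the holder, axes as the holder's. Pushing the wheel's top along the holder's own +y moves the jaw in +y (closing), and back the other way: 29.5 mm along the rim (1 rad) moves the jaw 10 mm. About 2 N along the rim turns it; it stays where it is left. The jaw can travel 60 mm forward of its start.
- wheel: The knurled steel thumbwheel: 59 mm in diameter over its 28 small ridges, 24 mm wide; origin at its centre, 52 mm above the bench, its axle (own x) level along the holder's own x. It stands between two grey cheeks, 66 mm long (holder's y), 6 mm thick, 40 mm wide over their outsides, tops 66 mm above the bench, so that the top 15.5 mm of the wheel stands free.
- jaw: The sliding aluminium jaw, axes as the holder's; origin 20.5 mm above the bench on its inner face (facing the fixed jaw), 100 mm from the fixed jaw at the start.
- pointer (a point): Point on the red pointer line (3 mm wide, 30 mm long, lying along own x) that the sliding jaw carries over the scale strip, 25 mm above the bench; axes as the holder's.
- mark (a point): Middle of the green gauge mark, a band 6 mm wide (own y) across the white scale strip with a green tab at its outer end, 22 mm above the bench; axes as the holder's. It lies 16 to 40 mm ahead (own +y) of the pointer at the start and is locked in place.
- dish_center (a point): Centre (8 mm up) of a loose lidded culture dish, 90 mm in diameter, 16 mm high, beside the holder.
- bottle_center (a point): Centre (55 mm up) of a loose amber bottle, 56 mm in diameter, 110 mm high, beside the holder.
- marker_center (a point): Centre (7 mm up) of a loose white and blue marker pen, 120 x 16 x 14 mm (its own x is its length), lying on the robot's side of the holder.

How it is judged:
By the outcome, as a careful person would: the job done as asked, in the order asked, and still so for the second after the job is handed in, with the robot touching nothing.
It also fails if it takes over 64 s, if anything falls off the work surface, if the arm or the gripper's body presses on something with over 40 N, if the wrist force passes 120 N, or if a joint passes its speed limit or range.

## Working session

There is one attempt and no reset: what is moved stays moved. The work goes in short steps, Python scripts to look and compute and a tool call to move; the robot and the scene stay as the last step left them, time stands still between calls to the robot, and variables do not carry over. Pictures are saved under pics/ and viewed, and the job is handed in when it is done.

Besides the shell and the picture viewer there is one more tool, called after ">>>" as name(argument=value, ...) on one line, values as JSON. carry_out: Moves the arm, as the interface text tells. Its arguments: {"type":"object","properties":{"motion":{"type":"array"},"force":{"type":"number"}},"required":["motion"]}

```bash
ls; mkdir -p pics
python3 - <<'E'
from station import ctrl
import cv2
for n in("scene","top","wrist"):
    im=ctrl.camera(n);cv2.imwrite(f"pics/a_{n}.png",im[:,:,::-1])
    p=ctrl.camera_params(n);print(n,p)
print(ctrl.observe())
E
```

```text
pics
scene {'mtx': array([[440.87768816,   0.        , 260.99724265],
       [  0.        , 440.87768816, 193.39108037],
       [  0.        ,   0.        ,   1.        ]]), 'R': array([[-0.24613417,  0.96917163,  0.01115006],
       [ 0.78632747,  0.20639779, -0.58231354],
       [-0.56666311, -0.13455966, -0.81288783]]), 't': array([ 0.09532884, -0.39876898,  1.30410944])}
top {'mtx': array([[481.71434866,   0.        , 253.85454481],
       [  0.        , 481.71434866, 194.77450912],
       [  0.        ,   0.        ,   1.        ]]), 'R': array([[ 1.75786705e-04, -9.99773136e-01, -2.12989527e-02],
       [-9.85492947e-01,  3.44158218e-03, -1.69681487e-01],
       [ 1.69716295e-01,  2.10197954e-02, -9.85268769e-01]]), 't': array([0.05207533, 0.55560497, 1.03242119])}
wrist {'mtx': array([[271.89449641,   0.        , 255.57040031],
       [  0.        , 271.89449641, 190.42309214],
       [  0.        ,   0.        ,   1.        ]]), 'R': array([[ 3.40495107e-01,  9.40246275e-01,  1.56002993e-04],
       [ 8.98905165e-01, -3.25572736e-01,  2.93209648e-01],
       [ 2.75740070e-01,
[... 177 characters left out ...]
 1.17713645e-04,
        7.62605835e+01, -1.27998831e+01]), 'joint_vel': array([-0.06659169, -0.09372955, -0.11313859, -0.07618963,  0.05486038,
        0.00717936]), 'tau': array([ 2.42842834e-03, -4.12367749e+01, -2.59794170e+01, -1.50838760e-04,
        3.21562504e-03, -7.04903314e-06]), 'tool_pos': array([0.17933631, 0.49324197, 0.23891386]), 'orientation': array([[-9.39790992e-01,  3.41749413e-01, -4.79449596e-04],
       [ 3.41749692e-01,  9.39790721e-01, -7.40749075e-04],
       [ 1.97431720e-04, -8.60001060e-04, -9.99999611e-01]]), 'contact_force': array([-0.54606133,  0.18419309, -0.18425046]), 'torque': array([-0.02816294, -0.02089758, -0.01446719]), 'opening': 0.08513863113303659}
```

View pics/a_scene.png

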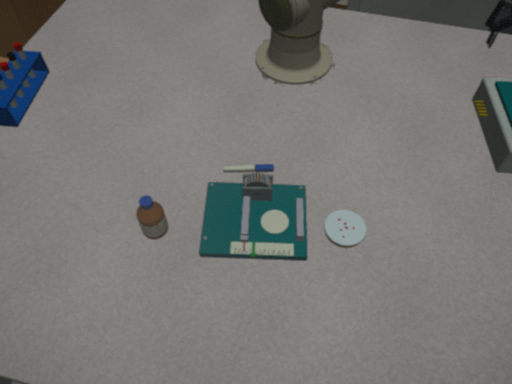

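View pics/a_top.png

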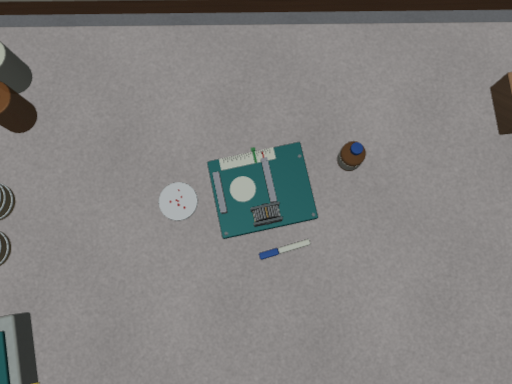

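View pics/a_wrist.png

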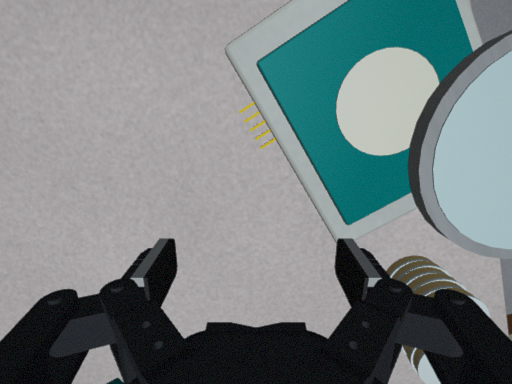

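The top view shows the holder at about (262,190), with the fixed jaw on the left (220,193), the sliding jaw at (269,180), the wheel at (266,213) and the scale near (247,158). The dish is at (178,201), the bottle at (352,155) and the marker at (285,250). I'll enlarge the crops next.

Run:
```python
import cv2
im=cv2.imread("pics/a_top.png")[135:265,200:330];cv2.imwrite("pics/b_top.png",cv2.resize(im,None,fx=4.5,fy=4.5,interpolation=cv2.INTER_CUBIC))
im=cv2.imread("pics/a_scene.png")[155:265,190:320];cv2.imwrite("pics/b_scene.png",cv2.resize(im,None,fx=5,fy=5,interpolation=cv2.INTER_CUBIC))
```

```text
(no output)
```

View pics/b_top.png

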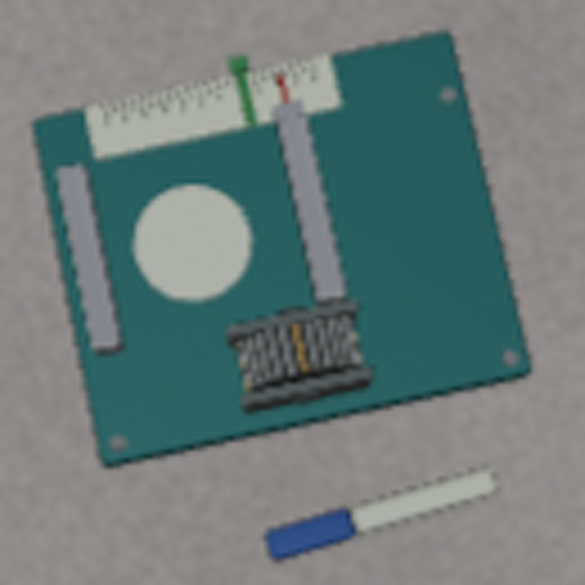

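View pics/b_scene.png

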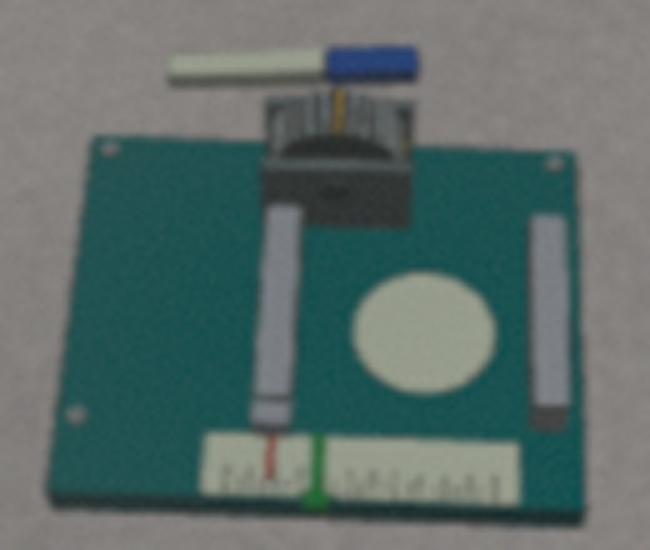

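```bash
cat > h.py <<'E'
import numpy as np
from station import ctrl
def proj(n,X,P=None):
    p=P or ctrl.camera_params(n);c=p["R"]@np.asarray(X).T+p["t"][:,None];u=p["mtx"]@c;return (u[:2]/u[2]).T
def back(n,uv,z,P=None):
    p=P or ctrl.camera_params(n);d=p["R"].T@np.linalg.solve(p["mtx"],[*uv,1]);o=-p["R"].T@p["t"];return o+d*(z-o[2])/d[2]
E
python3 - <<'E'
from h import *
from scipy.optimize import least_squares
f=lambda a,o,s:(np.array(a)+.5)/s-.5+np.array(o)
T=f([(36,120),(452,32),(530,372),(104,462)],(200,135),4.5)
S=f([(583,508),(50,497),(92,137),(578,152)],(190,155),5)
C=np.array([(.0925,.112),(.0925,-.112),(-.0925,-.112),(-.0925,.112)])
def world(q,L):
    c,s=np.cos(q[2]),np.sin(q[2]);L=np.atleast_2d(L)
    return np.c_[q[0]+c*L[:,0]-s*L[:,1],q[1]+s*L[:,0]+c*L[:,1],L[:,2]]
L=np.c_[C,np.full(4,.02)]
for nm,use in(("both",[("top",T),("scene",S)]),("top",[("top",T)]),("scene",[("scene",S)])):
    r=least_squares(lambda q:np.concatenate([(proj(n,world(q,L))-m).ravel() for n,m in use]),[.5,0,0.1])
    q=r.x;print(nm,q[:2],np.degrees(q[2]),np.abs(r.fun).max())
    if nm=="both":Q=q
# free height
r=least_squares(lambda q:np.concatenate([(proj(n,world(q,np.c_[C,np.full(4,q[3])]))-m).ravel() for n,m in [("top",T),("scene",S)]]),[.5,0,0.1,0.02]);print("z",r.x)
q=Q
print("wheeltop",world(q,[-.06,0,.0815]))
def loc(w): 
    c,s=np.cos(q[2]),np.sin(q[2]);d=w[:2]-q[:2];return np.array([c*d[0]+s*d[1],-s*d[0]+c*d[1]])*1000
for n,o,s,pts in(("top",(200,135),4.5,dict(ptr=(284,90,.025),mark=(246,95,.022),tab=(238,64,.022),mk1=(268,545,.007),mk2=(493,484,.007),jawend=(330,296,.046))),("scene",(190,155),5,dict(ptr=(271,457,.025),mark=(318,465,.022),tab=(315,499,.022),mk1=(418,64,.007),mk2=(168,72,.007)))):
    for k,(u,v,z) in pts.items():
        w=back(n,f((u,v),o,s),z);print(n,k,w.round(4),"local mm",loc(w).round(1))
for n,uv in(("top",(178,201)),("scene",(345,227))):print(n,"dish",back(n,uv,.016),"bottle",back(n,(356,148) if n=="top" else (146,202),.11))
# wheel top both views (tri)
print(proj("top",world(q,[-.06,0,.0815])),proj("scene",world(q,[-.06,0,.0815])))
E
```

```text
both [0.57627167 0.03377836] 12.21488568479375 1.7217082272482287
top [0.57445169 0.03322823] 11.84264994269731 1.0701102088158905
scene [0.5783918  0.03439188] 12.599025939020875 1.689552598527996
z [0.57510961 0.03334471 0.21320134 0.01329742]
wheeltop [[0.51763001 0.02108363 0.0815    ]]
top ptr [0.6543 0.0311 0.025 ] local mm [ 75.7 -19.2]
top mark [0.6525 0.0507 0.022 ] local mm [78.1  0.5]
top tab [0.6691 0.0549 0.022 ] local mm [95.2  1. ]
top mk1 [0.4218 0.0399 0.007 ] local mm [-149.7   38.7]
top mk2 [ 0.4524 -0.0744  0.007 ] local mm [-143.9  -79.5]
top jawend [0.5431 0.0084 0.046 ] local mm [-37.8 -17.8]
scene ptr [0.6553 0.0312 0.025 ] local mm [ 76.7 -19.2]
scene mark [0.6524 0.0505 0.022 ] local mm [78.   0.2]
scene tab [0.6679 0.0533 0.022 ] local mm [93.7 -0.3]
scene mk1 [0.4231 0.0391 0.007 ] local mm [-148.6   37.6]
scene mk2 [ 0.4582 -0.0749  0.007 ] local mm [-138.4  -81.2]
top dish [0.54721005 0.22734977 0.016     ] bottle [ 0.6457496  -0.16861877  0.11      ]
scene dish [0.55109963 0.22781846 0.016     ] bottle [ 0.6538896  -0.16679429  0.11      ]
[[267.4443989  209.46453125]] [[255.97132177 177.0756493 ]]
```

Both views put the pointer 19.5 mm short of the mark, inside the 16–40 mm range. The wheel top is at about (0.518, 0.021). I'll shut the gripper, turn the tool to line up with the holder, and go above the wheel.

>>> carry_out(motion=[0,0,-8.05,0,0,0,1,0,0,-8.05,0,0,0,1,0,0,-8.05,0,0,0,1,0,0,-8.05,0,0,0,1,0,0,0,-0.0144,-0.0333,0,1,0,0,0,-0.0144,-0.0333,0,1,0,0,0,-0.0144,-0.0333,0,1,0,0,0,-0.0144,-0.0333,0,1,0,0,0,-0.0144,-0.0333,0,1,0,0,0,-0.0144,-0.0333,0,1,0,0,0,-0.0144,-0.0333,0,1,0,0,0,-0.0144,-0.0333,0,1,0,0,0,-0.0144,-0.0333,0.008,1,0,0,0,-0.0144,-0.0333,0.008,1,0,0,0,-0.0144,-0.0333,0.008,1,0,0,0,-0.0144,-0.0333,0.008,1,0,0,0,-0.0144,-0.0333,0.008,1,0,0,0,-0.0144,-0.0333,0.008,1,0,0,0,-0.0144,-0.0333,0.008,1,0,0,0,-0.0144,-0.0333,0.008,1], force=30)

```text
time: 2.15
tool_pos: [0.5179, 0.02, 0.1747]
orientation: [[-0.977, -0.211, -0.0], [-0.211, 0.977, 0.0], [0.0, 0.0, -1.0]]
contact_force: [0.9, 0.4, 0.6]
opening: 0.0002
```

Run:
```python
from h import *
import cv2
o=ctrl.observe();print(o["time"],o["tool_pos"],o["orientation"].round(4),o["contact_force"],o["opening"])
cv2.imwrite("pics/c_wrist.png",cv2.resize(ctrl.camera("wrist"),None,fx=1.5,fy=1.5)[:,:,::-1])
P=ctrl.camera_params("wrist");import pickle;pickle.dump(P,open("Pc.pkl","wb"))
a=np.radians(12.2);c,s=np.cos(a),np.sin(a)
W=lambda x,y,z:(.5757+c*x-s*y,.0336+s*x+c*y,z)
for p in[(-.06,0,.0815),(-.08,-.033,.066),(-.08,.033,.066),(-.04,.033,.066),(-.04,-.033,.066)]:print(p,proj("wrist",[W(*p)])*1.5)
```

```text
2.15 [0.51793283 0.02003937 0.17474964] [[-9.774e-01 -2.114e-01 -4.000e-04]
 [-2.114e-01  9.774e-01  2.000e-04]
 [ 4.000e-04  2.000e-04 -1.000e+00]] [0.86629497 0.37652432 0.64609517] 0.00020925963362538485
(-0.06, 0, 0.0815) [[394.08013809 288.76778686]]
(-0.08, -0.033, 0.066) [[338.97911844 249.52040949]]
(-0.08, 0.033, 0.066) [[448.31834862 249.37374976]]
(-0.04, 0.033, 0.066) [[445.45015786 311.49630334]]
(-0.04, -0.033, 0.066) [[341.08436849 311.62935972]]
```

View pics/c_wrist.png

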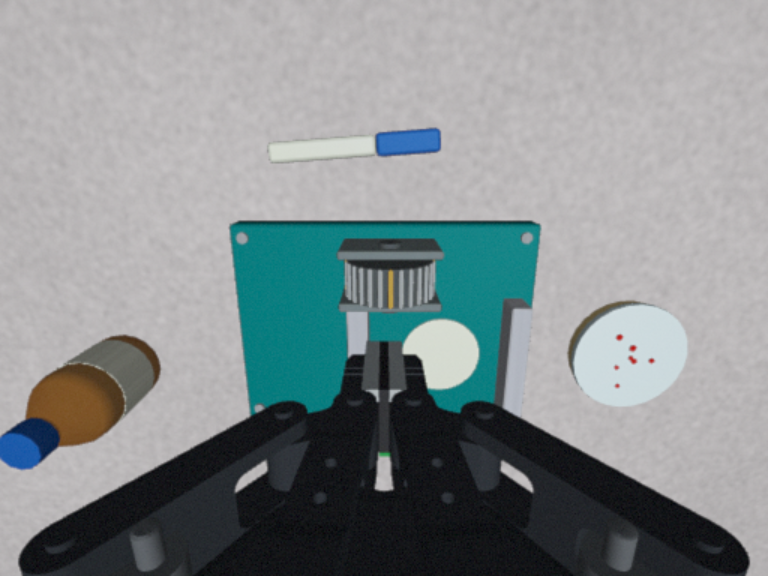

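The wheel is at about (391,280) in this view, which puts it within 2 mm of directly under the tool. The shut tips measure about 14 mm along y at (384,360). I'll descend behind the top, 13 mm back in holder y, to just above the rim.

>>> carry_out(motion=[0,0,0,0,-0.013,0.02,1,0,0,0,0,0,0.03,1,0,0,0,0,0,0.02,1,0,0,0,0,0,0.01,1,0,0,0,0,0,0.002,1,0,0,0,0,0,0,1,0,0,0,0,0,0,1])

```text
time: 2.9
tool_pos: [0.5206, 0.0087, 0.0943]
orientation: [[-0.977, -0.212, 0.002], [-0.212, 0.977, -0.0], [-0.002, -0.001, -1.0]]
contact_force: [0.3, -0.4, 0.0]
opening: 0.0003
```

>>> carry_out(motion=[0,0,0,0,0,0.001,1,0,0,0,0,0,0,1,0,0,0,0,0,0,1])

```text
time: 3.2
tool_pos: [0.5202, 0.0087, 0.0926]
orientation: [[-0.977, -0.212, 0.0], [-0.212, 0.977, -0.0], [-0.0, -0.0, -1.0]]
contact_force: [-0.2, -0.5, -0.3]
opening: 0.0001
```

>>> carry_out(motion=[0,0,0,0,0,0.001,1,0,0,0,0,0,0,1,0,0,0,0,0,0,1])

```text
time: 3.5
tool_pos: [0.5201, 0.0087, 0.0913]
orientation: [[-0.977, -0.212, -0.0], [-0.212, 0.977, 0.0], [0.0, 0.0, -1.0]]
contact_force: [0.8, 1.0, 0.4]
opening: -0.0002
```

>>> carry_out(motion=[0,0,0,0,0,0.001,1,0,0,0,0,0,0,1,0,0,0,0,0,0,1])

```text
time: 3.8
tool_pos: [0.5201, 0.0087, 0.0903]
orientation: [[-0.977, -0.212, -0.0], [-0.212, 0.977, 0.0], [0.0, 0.0, -1.0]]
contact_force: [-0.4, -0.3, 0.1]
opening: -0.0003
```

>>> carry_out(motion=[0,0,0,0,0,0.001,1,0,0,0,0,0,0,1,0,0,0,0,0,0,1])

```text
time: 4.1
tool_pos: [0.5201, 0.0087, 0.0893]
orientation: [[-0.977, -0.212, 0.0], [-0.212, 0.977, -0.0], [-0.0, -0.0, -1.0]]
contact_force: [-0.8, 0.9, -0.9]
opening: 0.0002
```

>>> carry_out(motion=[0,0,0,0,0,0.0005,1,0,0,0,0,0,0,1,0,0,0,0,0,0,1])

```text
time: 4.4
tool_pos: [0.5201, 0.0087, 0.0888]
orientation: [[-0.977, -0.212, 0.0], [-0.212, 0.977, -0.0], [-0.0, -0.0, -1.0]]
contact_force: [-0.4, -0.5, -0.1]
opening: -0.0002
```

>>> carry_out(motion=[0,0,0,0,0,0.0005,1,0,0,0,0,0,0,1,0,0,0,0,0,0,1])

```text
time: 4.7
tool_pos: [0.5201, 0.0087, 0.0883]
orientation: [[-0.977, -0.212, -0.0], [-0.212, 0.977, -0.0], [0.0, -0.0, -1.0]]
contact_force: [0.7, -0.3, 0.0]
opening: 0.0002
```

>>> carry_out(motion=[0,0,0,0,0,0.0005,1,0,0,0,0,0,0,1,0,0,0,0,0,0,1])

```text
time: 5.0
tool_pos: [0.5201, 0.0087, 0.0878]
orientation: [[-0.977, -0.212, 0.0], [-0.212, 0.977, 0.0], [-0.0, -0.0, -1.0]]
contact_force: [-0.0, -0.0, 0.4]
opening: -0.0
```

>>> carry_out(motion=[0,0,0,0,0,0.0005,1,0,0,0,0,0,0,1,0,0,0,0,0,0,1])

```text
time: 5.3
tool_pos: [0.5201, 0.0087, 0.0873]
orientation: [[-0.977, -0.212, -0.0], [-0.212, 0.977, -0.0], [0.0, -0.0, -1.0]]
contact_force: [0.7, -0.6, 0.2]
opening: 0.0003
```

>>> carry_out(motion=[0,0,0,0,0,0.0005,1,0,0,0,0,0,0,1,0,0,0,0,0,0,1])

```text
time: 5.6
tool_pos: [0.5201, 0.0087, 0.0868]
orientation: [[-0.977, -0.212, 0.0], [-0.212, 0.977, 0.0], [-0.0, -0.0, -1.0]]
contact_force: [0.3, 0.4, 1.0]
opening: 0.0003
```

>>> carry_out(motion=[0,0,0,0,0,0.0005,1,0,0,0,0,0,0,1,0,0,0,0,0,0,1])

```text
time: 5.9
tool_pos: [0.5202, 0.0086, 0.0866]
orientation: [[-0.977, -0.212, 0.0], [-0.212, 0.977, -0.0], [-0.0, -0.0, -1.0]]
contact_force: [-0.6, -0.4, 4.5]
opening: 0.0
```

Run:
```python
from h import *
import cv2
o=ctrl.observe();print(o["time"],o["tool_pos"],o["contact_force"])
cv2.imwrite("pics/d_wrist.png",cv2.resize(ctrl.camera("wrist")[120:300,130:390],None,fx=3,fy=3)[:,:,::-1])
```

```text
5.9 [0.52022388 0.00861632 0.08655045] [-0.63059529 -0.42753652  4.48841092]
```

View pics/d_wrist.png

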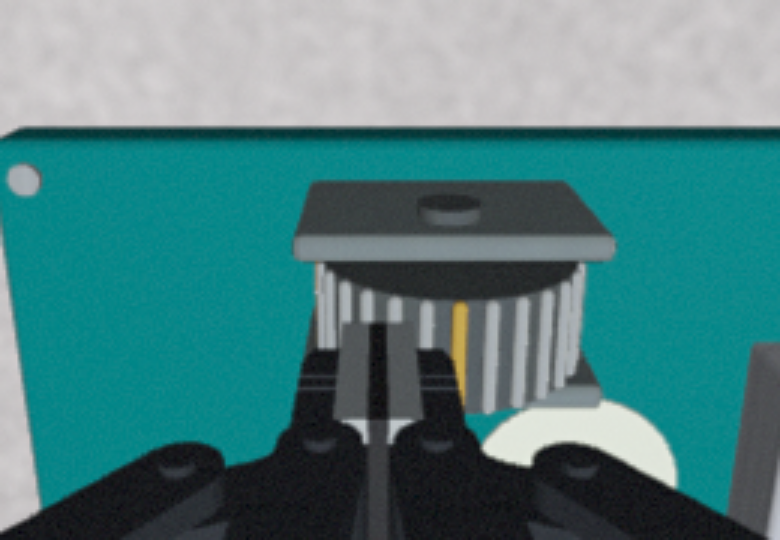

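Contact came at TCP z of about 0.0867, with 4.5 N and about 15 N/mm stiffness. The shut tip, centred at (380,330), sits on the rim left of the yellow ridge at (460,350). Now a short trial stroke in +y.

>>> carry_out(motion=[0,0,0,0,0.001,-0.0001,1,0,0,0,0,0.001,-0.0001,1,0,0,0,0,0.001,0,1,0,0,0,0,0.001,0,1,0,0,0,0,0.001,0,1,0,0,0,0,0.001,0,1])

```text
time: 6.55
tool_pos: [0.5195, 0.0136, 0.0877]
orientation: [[-0.977, -0.212, 0.002], [-0.212, 0.977, -0.002], [-0.001, -0.003, -1.0]]
contact_force: [-4.0, -6.9, 14.9]
opening: -0.0001
```

Run:
```python
from h import *
import cv2
o=ctrl.observe();print(o["time"],o["tool_pos"],o["contact_force"])
cv2.imwrite("pics/e_wrist.png",cv2.resize(ctrl.camera("wrist")[120:300,130:390],None,fx=3,fy=3)[:,:,::-1])
```

```text
6.55 [0.51951138 0.01359459 0.08769248] [-3.96488216 -6.90967976 14.85561877]
```

View pics/e_wrist.png

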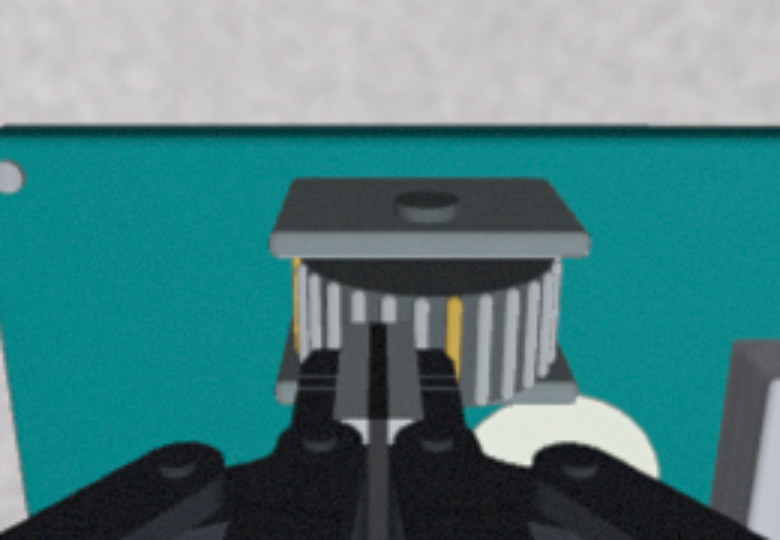

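The wheel follows: the yellow ridge moved from 5 px to 27 px right of the axle centre. The press is 15 N, more than needed, so I'll ease up while continuing.

>>> carry_out(motion=[0,0,0,0,0.001,-0.0004,1,0,0,0,0,0.001,-0.0004,1,0,0,0,0,0.001,-0.0002,1,0,0,0,0,0.001,0,1,0,0,0,0,0.001,0,1])

```text
time: 7.1
tool_pos: [0.5183, 0.0188, 0.0888]
orientation: [[-0.977, -0.212, 0.002], [-0.212, 0.977, -0.002], [-0.001, -0.002, -1.0]]
contact_force: [-4.3, -3.9, 16.5]
opening: 0.0001
```

>>> carry_out(motion=[0,0,0,0,0.001,0,1,0,0,0,0,0.001,0,1,0,0,0,0,0.001,0,1,0,0,0,0,0.001,0,1,0,0,0,0,0.001,0,1])

```text
time: 7.6
tool_pos: [0.5172, 0.0241, 0.089]
orientation: [[-0.977, -0.212, 0.002], [-0.212, 0.977, -0.001], [-0.001, -0.001, -1.0]]
contact_force: [-3.9, -2.4, 18.1]
opening: -0.0001
```

Run:
```python
from h import *
import cv2
o=ctrl.observe();print(o["time"],o["tool_pos"],o["contact_force"])
cv2.imwrite("pics/f_wrist.png",cv2.resize(ctrl.camera("wrist")[120:300,130:390],None,fx=3,fy=3)[:,:,::-1])
im=ctrl.camera("scene")[155:265,190:320];cv2.imwrite("pics/f_scene.png",cv2.resize(im,None,fx=5,fy=5,interpolation=cv2.INTER_CUBIC)[:,:,::-1])
```

```text
7.6 [0.51721178 0.02409095 0.08896378] [-3.89338164 -2.4428236  18.11729319]
```

View pics/f_wrist.png

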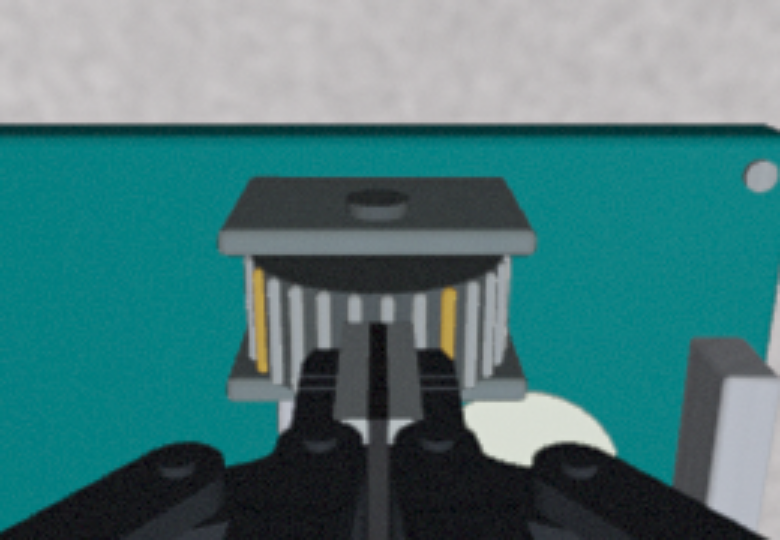

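View pics/f_scene.png

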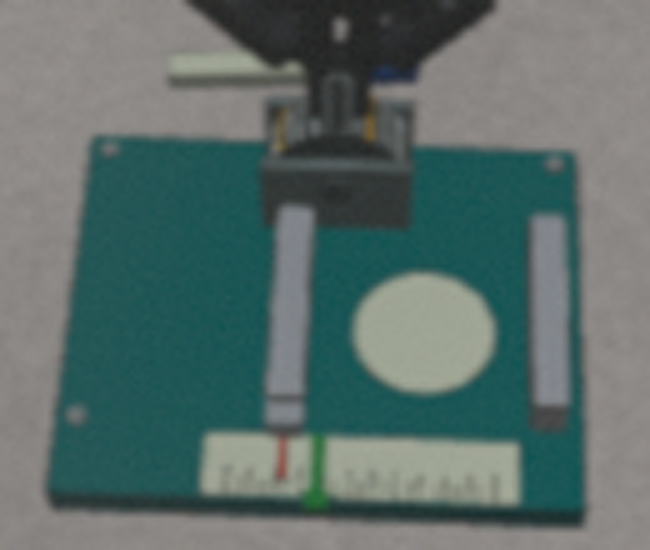

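The pointer moved from x=271 to 283 in the crop, about 5 mm, and the wheel rolls without slipping. The tip is now over the wheel's top. I'll continue the stroke with a lighter press.

>>> carry_out(motion=[0,0,0,0,0.001,-0.0005,1,0,0,0,0,0.001,-0.0004,1,0,0,0,0,0.001,0,1,0,0,0,0,0.001,0,1,0,0,0,0,0.001,0,1,0,0,0,0,0.001,0,1])

```text
time: 8.3
tool_pos: [0.5159, 0.0301, 0.0892]
orientation: [[-0.977, -0.212, 0.002], [-0.212, 0.977, -0.001], [-0.001, -0.001, -1.0]]
contact_force: [-1.0, -2.1, 10.5]
opening: -0.0002
```

>>> carry_out(motion=[0,0,0,0,0.001,0,1,0,0,0,0,0.001,0,1,0,0,0,0,0.001,0.0001,1,0,0,0,0,0.001,0.0002,1])

```text
time: 8.7
tool_pos: [0.515, 0.0342, 0.0887]
orientation: [[-0.977, -0.212, 0.001], [-0.212, 0.977, -0.0], [-0.001, -0.0, -1.0]]
contact_force: [-1.5, -0.7, 7.7]
opening: 0.0
```

```bash
cat > s.py <<'E'
import sys
from h import *
import cv2
o=ctrl.observe();print(o["time"],o["tool_pos"],o["contact_force"])
n=sys.argv[1]
a=cv2.resize(ctrl.camera("wrist")[120:300,130:390],None,fx=2.5,fy=2.5)
im=ctrl.camera("scene")[195:265,220:320];b=cv2.resize(im,None,fx=6,fy=6,interpolation=cv2.INTER_CUBIC)
cv2.imwrite(f"pics/{n}_w.png",a[:,:,::-1]);cv2.imwrite(f"pics/{n}_s.png",b[:,:,::-1])
E
python3 s.py g
```

```text
8.7 [0.51500371 0.03423414 0.08868078] [-1.48032179 -0.72347014  7.74871466]
```

View pics/g_w.png

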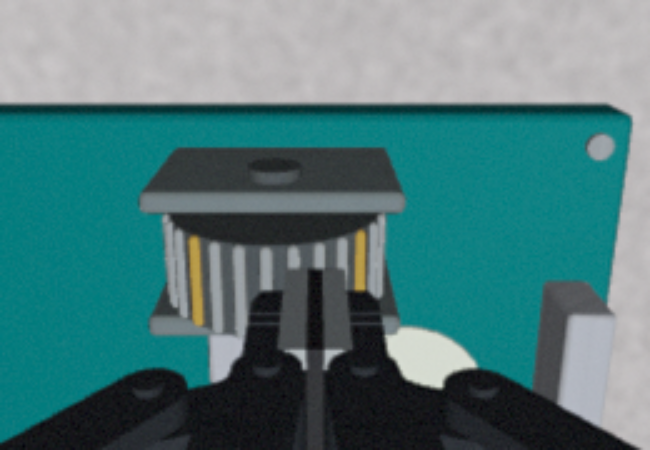

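View pics/g_s.png

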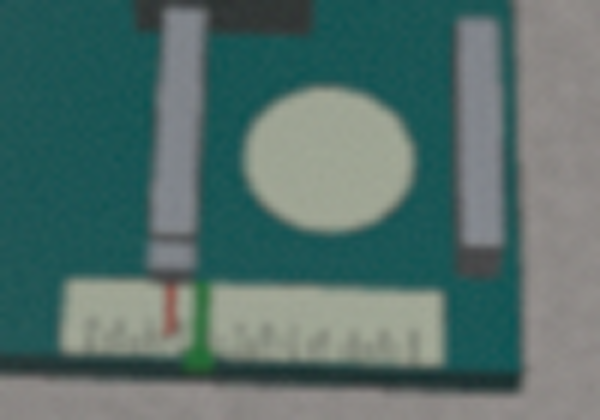

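About 11 mm (5.3 px) remains, consistent with 26 mm of rim rolled. I'll lift, go back 26 mm, and make a second equal stroke with a lighter profile.

>>> carry_out(motion=[0,0,0,0,0,-0.006,1,0,0,0,0,0,-0.006,1,0,0,0,0,0,0,1,0,0,0,0,-0.013,0,1,0,0,0,0,-0.013,0,1,0,0,0,0,0,0,1,0,0,0,0,0,0,1,0,0,0,0,0,0.005,1,0,0,0,0,0,0.005,1,0,0,0,0,0,0.002,1,0,0,0,0,0,0.001,1,0,0,0,0,0,0.0008,1,0,0,0,0,0,0,1])

```text
time: 10.1
tool_pos: [0.5201, 0.0087, 0.0865]
orientation: [[-0.977, -0.212, 0.0], [-0.212, 0.977, -0.0], [0.0, -0.0, -1.0]]
contact_force: [-0.7, -0.3, 1.7]
opening: -0.0001
```

>>> carry_out(motion=[0,0,0,0,0.001,-0.0002,1,0,0,0,0,0.001,-0.0002,1,0,0,0,0,0.001,-0.0002,1,0,0,0,0,0.001,-0.0002,1,0,0,0,0,0.001,-0.0002,1,0,0,0,0,0.001,-0.0002,1,0,0,0,0,0.001,-0.0002,1,0,0,0,0,0.001,-0.0002,1,0,0,0,0,0.001,-0.0002,1,0,0,0,0,0.001,-0.0002,1,0,0,0,0,0.001,-0.0001,1,0,0,0,0,0.001,-0.0001,1,0,0,0,0,0.001,-0.0001,1,0,0,0,0,0.001,0,1])

```text
time: 11.5
tool_pos: [0.5174, 0.0224, 0.0892]
orientation: [[-0.977, -0.212, 0.001], [-0.212, 0.977, -0.0], [-0.001, -0.0, -1.0]]
contact_force: [-1.6, -2.4, 8.7]
opening: -0.0001
```

```bash
python3 s.py h
```

```text
11.5 [0.51740012 0.02241298 0.08924381] [-1.55543284 -2.44515607  8.6670259 ]
```

View pics/h_s.png

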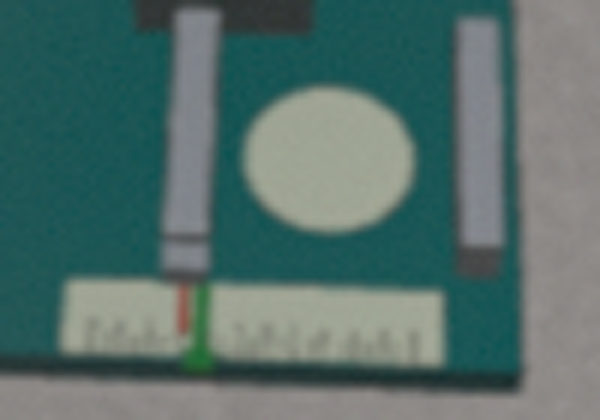

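The gap is now about 19 crop px, or 6.5 mm. I'll finish this stroke with 12 mm more along the rim.

>>> carry_out(motion=[0,0,0,0,0.001,0,1,0,0,0,0,0.001,0,1,0,0,0,0,0.001,0,1,0,0,0,0,0.001,0,1,0,0,0,0,0.001,0,1,0,0,0,0,0.001,0,1,0,0,0,0,0.001,0,1,0,0,0,0,0.001,0,1,0,0,0,0,0.001,0,1,0,0,0,0,0.001,0.0001,1,0,0,0,0,0.001,0.0002,1,0,0,0,0,0.001,0.0002,1,0,0,0,0,0,0,1])

```text
time: 12.9
tool_pos: [0.5148, 0.0345, 0.0887]
orientation: [[-0.977, -0.212, 0.001], [-0.212, 0.977, 0.0], [-0.001, 0.0, -1.0]]
contact_force: [-1.5, -0.0, 7.5]
opening: 0.0001
```

```bash
python3 s.py i
```

```text
12.9 [0.51481746 0.03453791 0.08871255] [-1.48220188 -0.01043982  7.47742082]
```

View pics/i_s.png

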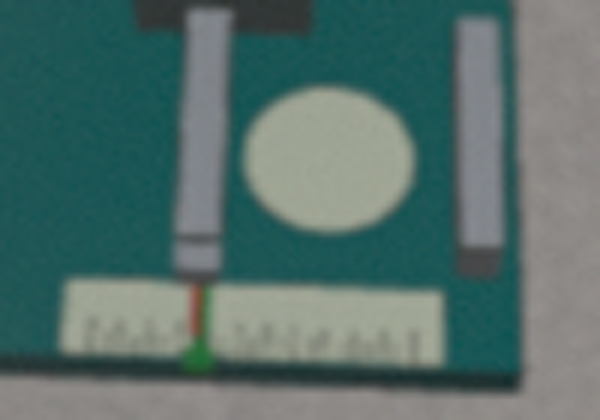

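The pointer is at about 197 and the mark's middle at about 203, so roughly 2 mm remains. I'll lift and look closely with the wrist camera over the scale.

>>> carry_out(motion=[0,0,0,0,0,-0.01,1,0,0,0,0,0,-0.02,1,0,0,0,0,0,-0.02,1,0,0,0,-0.02,0,0,1,0,0,0,-0.03,-0.003,0,1,0,0,0,-0.03,-0.003,0,1,0,0,0,-0.03,-0.003,0,1,0,0,0,-0.03,-0.003,0,1,0,0,0,-0.03,0,0,1,0,0,0,-0.01,0,0.01,1,0,0,0,0,0,0.01,1,0,0,0,0,0,0,1,0,0,0,0,0,0,1,0,0,0,0,0,0,1])

```text
time: 14.4
tool_pos: [0.6929, 0.0604, 0.1191]
orientation: [[-0.977, -0.211, 0.001], [-0.211, 0.977, -0.0], [-0.001, -0.0, -1.0]]
contact_force: [-0.1, 0.6, 0.4]
opening: -0.0
```

```bash
cat > v.py <<'E'
import sys
from h import *
import cv2,pickle
o=ctrl.observe();print(o["time"],o["tool_pos"],o["contact_force"])
n=sys.argv[1];P=ctrl.camera_params("wrist")
a=ctrl.camera("wrist");pickle.dump((P,a),open(n+".pkl","wb"))
a=cv2.resize(a[100:250,160:360],None,fx=4,fy=4,interpolation=cv2.INTER_CUBIC)
cv2.imwrite(f"pics/{n}.png",a[:,:,::-1])
E
python3 v.py j
```

```text
14.4 [0.69287885 0.06037329 0.1190586 ] [-0.13884898  0.5542685   0.39649467]
```

View pics/j.png

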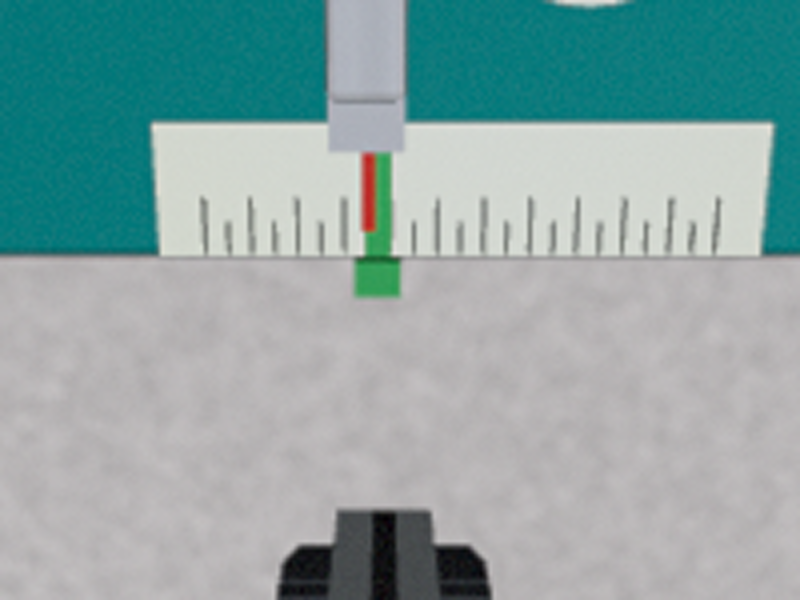

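The red line is centred at about (369,190). The green mark is centred at about (377.5,190) and its tab at (378,278).

```bash
cat > g.py <<'E'
import sys,pickle
from h import *
P,a=pickle.load(open(sys.argv[1]+".pkl","rb"));a=a.astype(int)
r,g,b=a[...,0],a[...,1],a[...,2]
red=(r-np.maximum(g,b))>60; gr=(g-np.maximum(r,b))>50
y0,x0=np.nonzero(red[125:170,160:360]);y0+=125;x0+=160
wr=(r-g).clip(0)
def cen(w,r0,r1):
    s=w[r0:r1,230:275];return (s*np.arange(230,275)).sum(1)/s.sum(1)
rows=range(y0.min()+3,y0.max()-2)
cr=np.mean([np.average(np.arange(235,275),weights=((r-g)[k,235:275]-25).clip(0)) for k in rows]);kr=np.mean(rows)
yg,xg=np.nonzero(gr);print("rows",y0.min(),y0.max(),"green",yg.min(),yg.max())
tg=range(y0.max()+2,y0.max()+6); tb=range(yg.max()-6,yg.max()-1)
f=lambda rr:np.mean([np.average(np.arange(235,285),weights=((g-np.maximum(r,b))[k,235:285]-12).clip(0)) for k in rr])
q=np.radians(12.2);e=np.array([-np.sin(q),np.cos(q)])
p=back("wrist",(cr,kr),.025,P)
for nm,rr,z in(("band",tg,.022),("tab",tb,.022)):
    m=back("wrist",(f(rr),np.mean(rr)),z,P);print(nm,p,m,"gap mm",(m-p)[:2]@e*1000)
E
python3 g.py j
```

```text
rows 138 157 green 139 173
band [0.65411136 0.04758781 0.025     ] [0.66501691 0.05202775 0.022     ] gap mm 2.0350516517722967
tab [0.65411136 0.04758781 0.025     ] [0.67235445 0.05347236 0.022     ] gap mm 1.896425534786152
```

About 1.95 mm remains, which is 5.75 mm of rim. The rolling ratio so far checks out: 52 mm of stroke gave 17.55 mm. I'll go back over the wheel just behind its top.

>>> carry_out(motion=[0,0,0,0,0,-0.02,1,0,0,0,0.03,-0.004,0,1,0,0,0,0.03,0,0,1,0,0,0,0.03,0,0,1,0,0,0,0.03,0,0,1,0,0,0,0.03,0,0,1,0,0,0,0.03,0,0,1,0,0,0,0,0,0.02,1,0,0,0,0,0,0.018,1,0,0,0,0,0,0.006,1,0,0,0,0,0,0.003,1,0,0,0,0,0,0.0006,1,0,0,0,0,0,0,1,0,0,0,0,0,0,1])

```text
time: 15.85
tool_pos: [0.5183, 0.0185, 0.0911]
orientation: [[-0.977, -0.212, 0.001], [-0.212, 0.977, -0.0], [-0.001, -0.0, -1.0]]
contact_force: [0.8, -1.0, 0.6]
opening: -0.0004
```

>>> carry_out(motion=[0,0,0,0,0,0.0005,1,0,0,0,0,0,0.0003,1,0,0,0,0,0,0,1,0,0,0,0,0,0,1])

```text
time: 16.25
tool_pos: [0.518, 0.0185, 0.0897]
orientation: [[-0.977, -0.212, -0.0], [-0.212, 0.977, -0.0], [0.0, -0.0, -1.0]]
contact_force: [-0.2, -0.4, -0.1]
opening: -0.0004
```

>>> carry_out(motion=[0,0,0,0,0,0.0005,1,0,0,0,0,0,0.0004,1,0,0,0,0,0,0,1,0,0,0,0,0,0,1])

```text
time: 16.65
tool_pos: [0.5181, 0.0185, 0.0893]
orientation: [[-0.977, -0.212, 0.0], [-0.212, 0.977, -0.0], [-0.0, -0.0, -1.0]]
contact_force: [-1.9, -0.1, 5.5]
opening: 0.0002
```

>>> carry_out(motion=[0,0,0,0,0.001,0.0001,1,0,0,0,0,0.001,0,1,0,0,0,0,0.001,0,1,0,0,0,0,0.001,0,1,0,0,0,0,0.001,0,1,0,0,0,0,0.0007,0,1,0,0,0,0,0,0,1,0,0,0,0,0,0,1])

```text
time: 17.45
tool_pos: [0.5171, 0.0237, 0.0893]
orientation: [[-0.977, -0.212, 0.001], [-0.212, 0.977, -0.001], [-0.001, -0.001, -1.0]]
contact_force: [-1.6, -1.9, 5.5]
opening: -0.0001
```

>>> carry_out(motion=[0,0,0,0,0,-0.003,1,0,0,0,0,0,-0.016,1,0,0,0,0,0,-0.03,1,0,0,0,-0.02,0,0,1,0,0,0,-0.03,-0.001,0,1,0,0,0,-0.03,-0.001,0,1,0,0,0,-0.03,0,0,1,0,0,0,-0.03,0,0,1,0,0,0,-0.03,0,0,1,0,0,0,-0.01,0,0.01,1,0,0,0,0,0,0.01,1,0,0,0,0,0,0,1,0,0,0,0,0,0,1,0,0,0,0,0,0,1])

```text
time: 18.85
tool_pos: [0.6929, 0.06, 0.1186]
orientation: [[-0.977, -0.211, 0.001], [-0.211, 0.977, -0.0], [-0.001, -0.0, -1.0]]
contact_force: [0.2, -0.2, 0.6]
opening: -0.0002
```

```bash
python3 v.py k; python3 g.py k
```

```text
18.85 [0.69293463 0.0600082  0.11858315] [ 0.22877835 -0.15581645  0.59281531]
rows 138 157 green 139 173
band [0.65369615 0.04919055 0.025     ] [0.66496763 0.05184592 0.022     ] gap mm 0.2134619632355355
tab [0.65369615 0.04919055 0.025     ] [0.67223828 0.05352911 0.022     ] gap mm 0.3221703285850295
```

View pics/k.png

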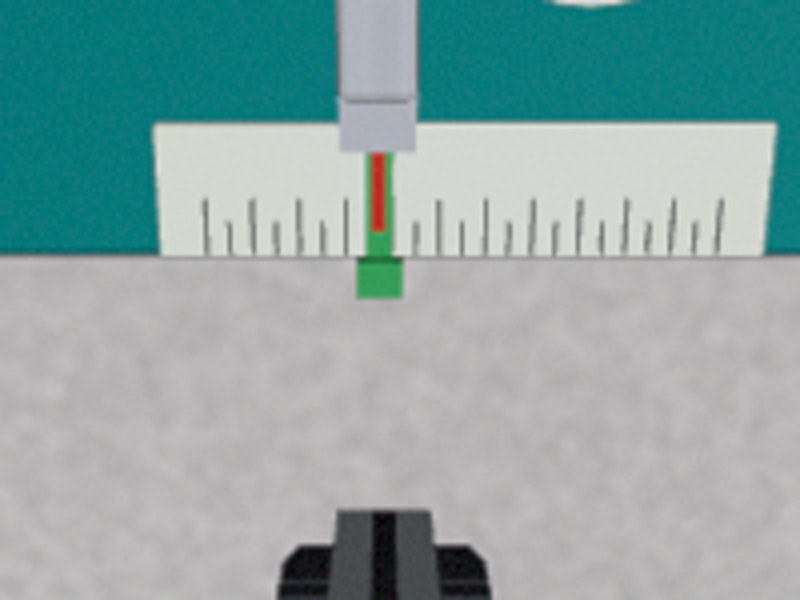

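The red line, centred at (378,190), stands inside the green band, centred at about (379,190). The offset is about 0.25 mm. I'll raise the arm clear and check that nothing else moved.

>>> carry_out(motion=[0,0,0,0,0,-0.02,1,0,0,0,0,0,-0.03,1,0,0,0,0,0,-0.03,1,0,0,0,0,0,-0.02,1,0,0,0,0,0,0,1,0,0,0,0,0,0,1,0,0,0,0,0,0,1,0,0,0,0,0,0,1])

```text
time: 19.7
tool_pos: [0.6928, 0.0602, 0.2164]
orientation: [[-0.977, -0.212, -0.002], [-0.212, 0.977, 0.0], [0.002, 0.001, -1.0]]
contact_force: [0.6, -0.2, -0.2]
opening: -0.0007
```

Run:
```python
from h import *
import cv2
o=ctrl.observe();print(o["time"],o["tool_pos"],o["contact_force"])
s=ctrl.camera("scene")[:,:,::-1];a=cv2.imread("pics/a_scene.png")
cv2.imwrite("pics/z.png",cv2.resize(np.vstack([a[150:270,120:380],s[150:270,120:380]]),None,fx=2.4,fy=2.4))
```

```text
19.7 [0.69277719 0.06017824 0.21639494] [ 0.58608067 -0.20148367 -0.17136206]
```

View pics/z.png

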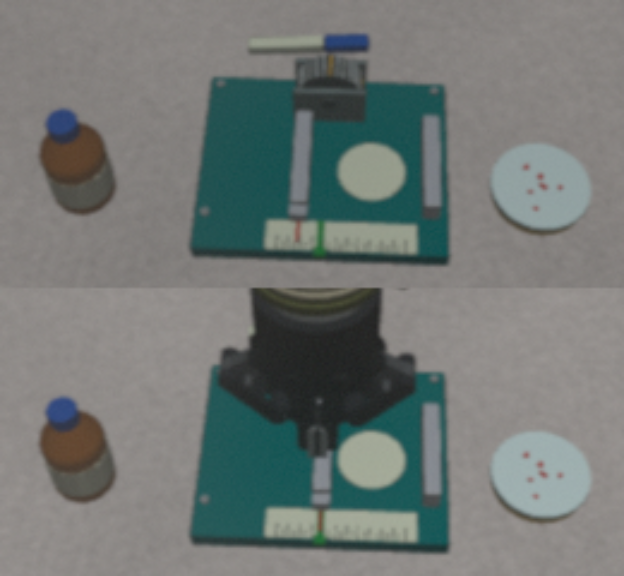

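The bottle and dish haven't moved, and the pointer is on the mark. The marker is hidden by the gripper here, so I'll check it in the top view.

Run:
```python
from h import *
import cv2
s=ctrl.camera("top")[:,:,::-1];a=cv2.imread("pics/a_top.png")
cv2.imwrite("pics/y.png",cv2.resize(np.hstack([a[130:270,150:380],s[130:270,150:380]]),None,fx=1.7,fy=1.7))
w=ctrl.camera("wrist")[:,:,::-1];cv2.imwrite("pics/x.png",w)
```

```text
(no output)
```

View pics/y.png

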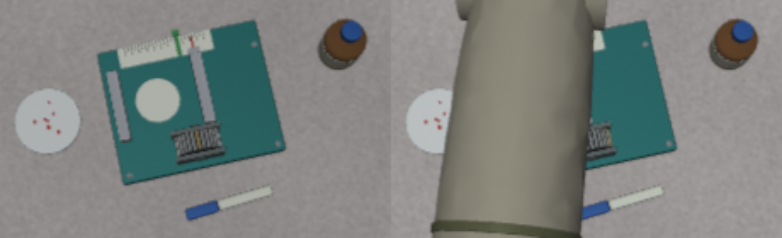

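View pics/x.png

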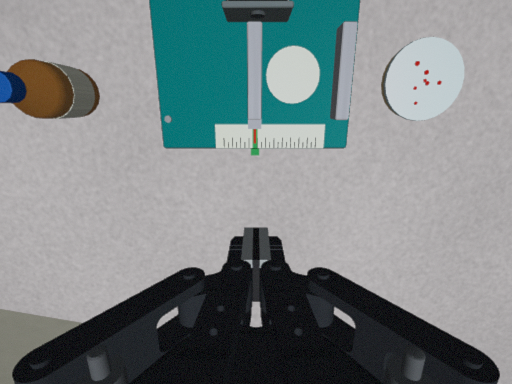

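The marker's visible end is where it was: (662,190) in the right half against (271,190) in the left. The robot is clear, with nothing near the fingers.

```bash
python3 -c "
from station import ctrl
print(ctrl.sign_off())"
```

```text
the job is handed in; nothing more can be done
None
```

The jaw's red pointer now stands on the green gauge mark, and the job is handed in; no verdict was reported. I rolled the top of the thumbwheel with the shut fingertips in two 26 mm strokes and one 5.7 mm finishing stroke. That moved the jaw about 19 mm, and nothing touched the jaw itself.

**Pointer:** the last close wrist view showed it 0.2 to 0.3 mm short of the mark's middle, well inside the 6 mm band.

**Press force:** the first stroke pressed harder than intended, up to 18 N in the readings. I eased off to about 5–10 N for the rest.

**Everything else:** the bottle and dish look unmoved in the before and after pictures. The marker was half hidden by the arm in the last picture, but the part that shows is where it was. The tool finished raised about 0.22 m, touching nothing, at about 20 s on the clock.

**Disagreement:** the two fixed cameras differed by about 4 mm and 0.8° on where the holder stands. This did not matter, because I found the wheel by contact and set the pointer from the wrist camera.

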